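# Change over from the tea cupboard to the spice cupboard

### The arm

A 6-joint arm with a two-finger parallel gripper is mounted at the origin on a cart in front of the work surface, level with it; the furniture and walls round the work are solid. World frame = base frame: x ahead of the robot, y to its left, z up, the work surface at z = 0. Lengths are in mm, angles in rad, forces in N, time in s.
With the tool pointing down it reaches from about 275 to 825 mm from the base axis. Payload 4.9 kg.
Tool frame: the origin (TCP) lies at the very end of the fingers, on their centre line; the grasp point (between the pads) lies 19 mm behind it; z points along the fingers, y is the direction in which the jaws open and shut (so a half turn about z gives the same grasp; the last joint's range is limited). The gripper opens to 85 mm and grips with 20 to 120 N. Pads are 22 mm wide; open, the fingers measure 114 mm over their backs; the gripper's body (76 mm by 85 mm) begins 54 mm behind the grasp point. The pads swing forward as they close: fully open they stand 13 mm farther back than shut.
Start: joints at [1.059, 0.326, -0.193, 1.052, 0, 1.437], TCP at [202.878, 511.233, 231.281] pointing down, gripper open.
Joint ranges: [-2.65, 2.65], [-0.97, 1.79], [-1.3, 1.35], [-1.93, 2.1], [-1.47, 1.37], [-3.14, 3.14]. Speed limits (rad/s): [2.57, 2.57, 3.14, 3.14, 3.14, 3.14].

### API

Orientations are given as [roll, pitch, yaw] about the fixed x, y, z axes, in that order (R = Rz(yaw) Ry(pitch) Rx(roll)).
In Python, from bench import bot, solve_ik, imaging gives the robot as it stands. Calls block until the motion is done:
- bot.move_ptp(position, orientation): joint-space move of the TCP to a pose.
- bot.movel(position, rot=None, max_speed=150, threshold=None): straight line of the TCP; rot=None keeps the orientation; max_speed is the mean speed in mm/s. With threshold (N) it stops when the force on the tool has changed by that much, and returns True; else False.
- bot.move_j(angles): joint-space move.
- bot.grip(opening, effort=None): opening from 0.0 (shut) to 1.0 (fully open); effort is the grip in N (None keeps the last); returns when the fingers have stopped.
- bot.dwell(seconds).
- solve_ik(position, orientation): joint angles nearest the present ones, or None.
- bot.get_state(): the state.
- imaging.capture(name): name is "side" or "top"; returns the picture (480x640x3 uint8, blue, green, red); there is no depth.
- imaging.camera_model(name): a dict with "K" (3x3 intrinsics, pixels), "position" and "rotation" of the camera in the world. Camera axes: x right, y up, looking along -z (the intrinsics and any distortion apply to the point x, -y, -z); pixel columns grow to the right and rows downward; lengths in mm; the calibration is good to about 2 mm. A picture is of the moment at which its call begins. camera_model takes no time and is no camera call.
A pose or a line that the arm cannot do raises bot.IKError and nothing moves.
- bot.sign_off(): hands the job in, once; it reports no verdict.
The state is a dict: "t": time; "qpos": joint angles; "joint_velocities": joint speeds; "effort": joint torques, N m; "tcp_pos": TCP position; "orientation": TCP orientation; "contact_force": force on the tool from outside, world axes, zero at the start; "wrist_torque": the same for the moment, N m; "opening": opening from 0.0 (shut) to 1.0 (fully open).
Only numpy, scipy, OpenCV 4.12 (cv2) and the standard library are available. Lean on these libraries where they do the work, as an engineer would, in place of code of your own. Each camera call takes 0.05 s, during which the arm holds its last target.

### The job

Tea service is over and the cook needs the spices next. Push the blue tea cupboard's door shut until its roller catch snaps and holds it fully home, and pull the yellow spice cupboard's door through its catch and leave it standing wide open, at least 60 degrees.

Things in the scene. Friction and masses are not known exactly. Their poses are not given: they have to be found in the camera images.
- tea_cupboard: Fixed white cupboard with a blue door, a dark tea tin inside: 110 deep (x), 150 wide (y), 190 mm high. Origin: centre of the underside; z up; front faces its -x, towards the robot, turned up to 0.2 rad. The 12 mm door covers the front; shut, its outer face is at x -67 mm. Its upright hinge line is at x -55, y +75 mm (left front edge), free edge at y -75 mm.
- tea_door (a joint): Blue door's angle, rad: 0 shut, up to 1.9; opening swings the free edge to the robot, clockwise seen from above. Starts open, 0.7 to 1.15. Sprung roller catch: closing needs about 6 N at the handle from 0.15 to 0.07, below 0.07 the catch draws it home to 0 by itself; pulling out of shut needs about 6 N. Beyond 0.15 the door swings freely and stays where left.
- tea_handle (a point): Point on the axis of the blue door's handle at z 170 mm, moving with the door: a round upright steel peg, 12 mm thick, free all round from z 131 to its top at 195 mm, on a stem at z 125 mm. Axis 40 mm out from the door's outer face, 20 mm from its free edge; shut, at x -107.5, y -55 mm in the cupboard's frame. Pinch it from above; it turns between the fingers.
- spice_cupboard: Fixed white cupboard with a yellow door, two spice jars inside: 110 deep (x), 150 wide (y), 190 mm high. Origin: centre of the underside; z up; front faces its -x, towards the robot, turned up to 0.2 rad. The 12 mm door covers the front; shut, its outer face is at x -67 mm. Its upright hinge line is at x -55, y +75 mm (left front edge), free edge at y -75 mm.
- spice_door (a joint): Yellow door's angle, rad: 0 shut, up to 1.9; opening swings the free edge to the robot, clockwise seen from above. Starts shut. Sprung roller catch: closing needs about 6 N at the handle from 0.15 to 0.07, below 0.07 the catch draws it home to 0 by itself; pulling out of shut needs about 6 N. Beyond 0.15 the door swings freely and stays where left.
- spice_handle (a point): Point on the axis of the yellow door's handle at z 170 mm, moving with the door: a round upright steel peg, 12 mm thick, free all round from z 131 to its top at 195 mm, on a stem at z 125 mm. Axis 40 mm out from the door's outer face, 20 mm from its free edge; shut, at x -107.5, y -55 mm in the cupboard's frame. Pinch it from above; it turns between the fingers.

How it is judged (in metres and radians):
At the end, for the whole second after the job is handed in: The blue door is held shut by its catch (within 0.035 rad, 2 degrees, of fully shut; the catch itself draws it there once snapped), the yellow door stands open by more than 0.95 rad (54 degrees), and both doors are at rest (value of joint tea_door below 0.035 rad and value of joint spice_door above 0.95 rad and velocity of joint tea_door between -0.05 and 0.05 rad/s and velocity of joint spice_door between -0.05 and 0.05 rad/s); the robot touches nothing.
It also fails if it takes over 51 s, if anything falls off the work surface, if the arm or the gripper's body presses on something with over 40 N, if the wrist force passes 120 N, or if a joint passes its speed limit or range.

## Working session

There is one attempt and no reset: what is moved stays moved. The work goes in short steps, each a Python script; the robot and the scene stay as the last script left them, time stands still between calls to the robot, and variables do not carry over. Pictures are saved under pics/ and viewed, and the job is handed in when it is done.

```bash
ls; mkdir -p pics
python3 - <<'E'
from bench import bot, imaging
import cv2
for n in("side","top"):
    im=imaging.capture(n); cv2.imwrite(f"pics/{n}0.png",im)
    m=imaging.camera_model(n); print(n,m)
print(bot.get_state())
E
```

```text
pics
side {'K': array([[450.40820102,   0.        , 322.47399224],
       [  0.        , 450.40820102, 235.02536708],
       [  0.        ,   0.        ,   1.        ]]), 'position': array([876.90956255, 711.47948963, 835.09378079]), 'rotation': array([0.83301815, 0.00541449, 2.77473544])}
top {'K': array([[599.09657034,   0.        , 315.60614768],
       [  0.        , 599.09657034, 234.06639767],
       [  0.        ,   0.        ,   1.        ]]), 'position': array([-158.05150653, -250.98459238, 1153.05202567]), 'rotation': array([ 0.64273528,  0.00493128, -1.25799351])}
{'t': 0.1, 'qpos': array([ 1.05879997e+00,  3.26884096e-01, -1.93491145e-01,  1.05198636e+00,
       -7.47078123e-06,  1.43659941e+00]), 'joint_velocities': array([-3.91727379e-04, -1.33417382e-03,  2.59536146e-03, -1.26798174e-03,
        8.69340756e-05,  5.08695052e-04]), 'effort': array([ 1.34689012e-04, -4.44237971e+01,  2.63038230e+01,  7.90327467e-03,
       -1.64796224e-04,  4.82404900e-06]), 'tcp_pos': array([202.61438462, 510.75937734, 230.56956896]), 'orientation': array([-3.14004045e+00, -2.02021825e-04,  2.76379307e+00]), 'contact_force': array([ 0.4045707 , -0.2493383 ,  0.12063063]), 'wrist_torque': array([-0.01812641, -0.01436638,  0.0108283 ]), 'opening': 1.002897424052432}
```

View pics/side0.png

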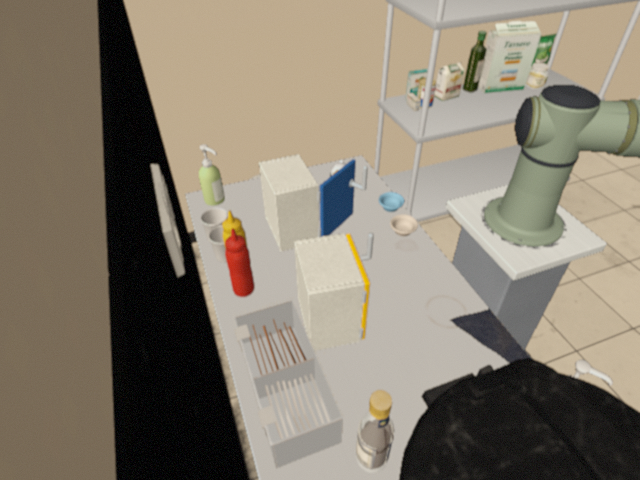

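View pics/top0.png

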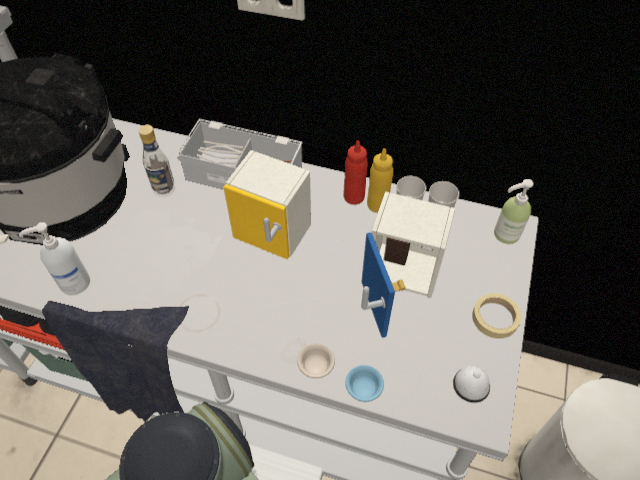

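The side view shows the yellow cupboard at about (335,290) and the blue door, open, at (338,198). In the top view the yellow handle is at (267,230) and the blue handle at (367,297), with a small orange thing near the blue door at (398,286). I'll zoom in on that.

Run:
```python
import cv2
im=cv2.imread("pics/top0.png")
cv2.imwrite("pics/z1.png",cv2.resize(im[180:350,340:470],None,fx=3.5,fy=3.5,interpolation=cv2.INTER_CUBIC))
cv2.imwrite("pics/z2.png",cv2.resize(im[140:270,210:330],None,fx=4.5,fy=4.5,interpolation=cv2.INTER_CUBIC))
im=cv2.imread("pics/side0.png")
cv2.imwrite("pics/z3.png",cv2.resize(im[140:350,240:400],None,fx=2.8,fy=2.8,interpolation=cv2.INTER_CUBIC))
```

```text
(no output)
```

View pics/z1.png

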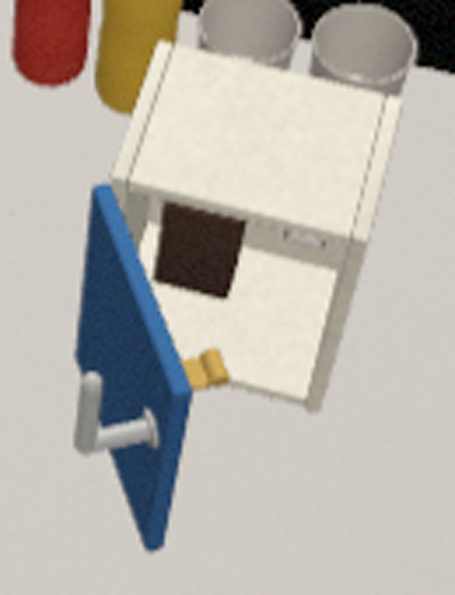

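View pics/z2.png

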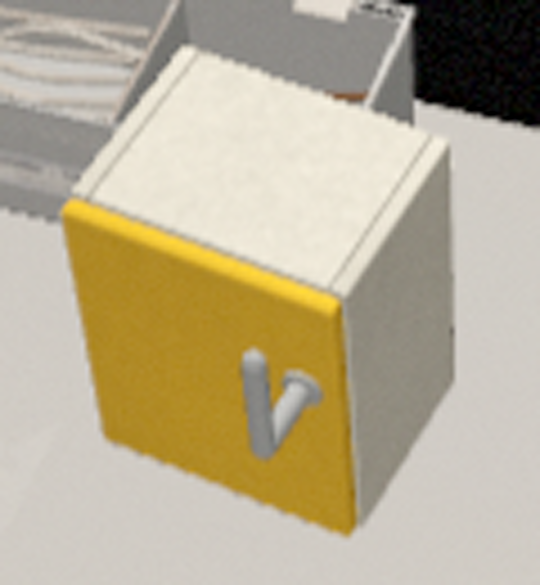

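View pics/z3.png

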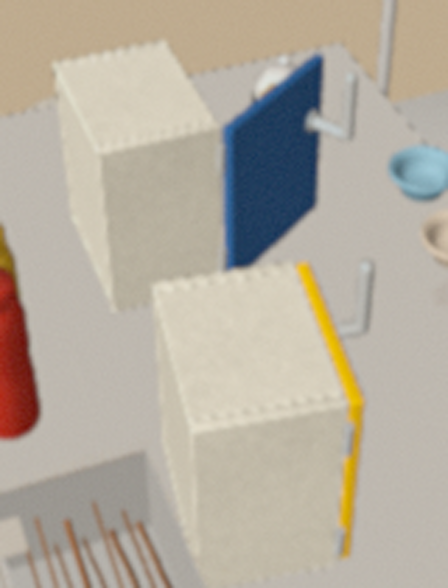

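```bash
cat > h.py <<'E'
import numpy as np, cv2
from scipy.spatial.transform import Rotation as Ro
from bench import bot, imaging, solve_ik
def ray(n,uv):
    m=imaging.camera_model(n); K=m["K"]
    x=(uv[0]-K[0,2])/K[0,0]; y=(uv[1]-K[1,2])/K[1,1]
    R=Ro.from_euler("xyz",m["rotation"]).as_matrix()
    return m["position"],R@np.array([x,-y,-1.])
def onz(n,uv,z):
    p,d=ray(n,uv); return p+d*(z-p[2])/d[2]
def tri(a,b):
    p,d=ray("top",a);q,e=ray("side",b)
    s=np.linalg.lstsq(np.c_[d,-e],q-p,rcond=None)[0]
    A=p+d*s[0];B=q+e*s[1]; return (A+B)/2,np.linalg.norm(A-B)
E
python3 - <<'E'
from h import *
np.set_printoptions(precision=1,suppress=True)
from bench import imaging
print({k:v for k,v in imaging.camera_model("top").items() if k not in("K",)})
loc=np.array([[55,75],[55,-75],[-55,-75],[-55,75]])
for nm,c in {"spice":[(252.2,150.7),(310,171.8),(285.6,204.4),(226.7,183.3)],"tea":[(386.6,192.3),(454.9,208),(444.3,248.6),(372.9,231.4)]}.items():
    P=np.array([onz("top",u,190) for u in c])[:,:2]
    print(nm,P.tolist(),[np.linalg.norm(P[i]-P[(i+1)%4]) for i in range(4)])
    a=loc-loc.mean(0);b=P-P.mean(0)
    th=np.arctan2((a[:,0]*b[:,1]-a[:,1]*b[:,0]).sum(),(a*b).sum())
    print(" centre",P.mean(0),"yaw %.3f"%th)
    R=np.array([[np.cos(th),-np.sin(th)],[np.sin(th),np.cos(th)]])
    print(" shut handle",P.mean(0)+R@[-107.5,-55]," hinge",P.mean(0)+R@[-55,75])
print("handles top z195: spice",onz("top",(266.7,218.9),195),tri((266.7,218.9),(370.7,233.9)),"tea",onz("top",(365.7,288),195),tri((365.7,288),(365.7,166.8)))
print("tea door free end",onz("top",(392.3,291.4),190))
E
```

```text
{'position': array([-158.1, -251. , 1153.1]), 'rotation': array([ 0.6,  0. , -1.3])}
spice [[705.681203224415, 182.86323199291587], [684.1176182636252, 39.21400126929035], [581.1635121671547, 58.87813513876051], [598.1090788274148, 199.12873783307657]] [np.float64(145.25869916755622), np.float64(104.81519986604873), np.float64(141.27060481769098), np.float64(108.79489246982129)]
 centre [642.3 120. ] yaw -0.147
 shut handle [527.9  81.4]  hinge [598.8 202.3]
tea [[677.4789878842637, -133.74396175646822], [678.7006853060348, -278.830198868809], [569.7308119652107, -277.05516474962775], [568.1216419999357, -132.3967827090949]] [np.float64(145.0913806675253), np.float64(108.98432934160532), np.float64(144.66733191208684), np.float64(109.36564355523277)]
 centre [ 623.5 -205.5] yaw 0.001
 shut handle [ 516.1 -260.6]  hinge [ 568.4 -130.6]
handles top z195: spice [529.5  81.1 195. ] (array([530.4,  82.8, 192.1]), np.float64(2.5955642049700134)) tea [ 431.7 -153.8  195. ] (array([ 432.1, -152.6,  192.1]), np.float64(3.0097576373318176))
tea door free end [ 442.7 -202.6  190. ]
```

```bash
cat >> h.py <<'E'
S=dict(h=np.array([599.5,202.3]),yaw=-0.147); T=dict(h=np.array([568.4,-131.0]),yaw=0.001)
r=np.hypot(52.5,130); a0=np.arctan2(-130,-52.5)
def hp(D,q,z): # handle xy at door angle q
    a=a0+D["yaw"]-q
    return [*(D["h"]+r*np.array([np.cos(a),np.sin(a)])),z]
E
python3 - <<'E'
from h import *
np.set_printoptions(precision=2,suppress=True)
print(onz("top",(161,160),150),onz("top",(148,128),220))
for D,qs in((S,(0,.6,1.25)),(T,(1.019,.5,0))):
  for q in qs:
    for z in(153,290):
      for off in (0,np.pi):
        p=hp(D,q,z); j=solve_ik(p,[np.pi,0,D["yaw"]-q+off]); print(q,z,off,np.array(p),j)
E
```

```text
[649.76 390.69 150.  ] [674.07 418.89 220.  ]
0 153 0 [528.52  81.39 153.  ] [ 0.01  0.36 -0.35  0.86  0.   -2.98]
0 153 3.141592653589793 [528.52  81.39 153.  ] [ 0.01  0.36 -0.35  0.86  0.    0.16]
0 290 0 [528.52  81.39 290.  ] [ 0.01  0.27 -0.13  1.18  0.   -2.98]
0 290 3.141592653589793 [528.52  81.39 290.  ] [ 0.01  0.27 -0.13  1.18  0.    0.16]
0.6 153 0 [472.65 142.59 153.  ] [ 0.14  0.29 -0.45  0.82  0.   -2.25]
0.6 153 3.141592653589793 [472.65 142.59 153.  ] [ 0.14  0.29 -0.45  0.82  0.    0.89]
0.6 290 0 [472.65 142.59 290.  ] [ 0.14  0.19 -0.23  1.16  0.   -2.25]
0.6 290 3.141592653589793 [472.65 142.59 290.  ] [ 0.14  0.19 -0.23  1.16  0.    0.89]
1.25 153 0 [462.38 231.53 153.  ] [ 0.32  0.33 -0.4   0.84  0.   -1.42]
1.25 153 3.141592653589793 [462.38 231.53 153.  ] [ 0.32  0.33 -0.4   0.84  0.    1.72]
1.25 290 0 [462.38 231.53 290.  ] [ 0.32  0.23 -0.17  1.17  0.   -1.42]
1.25 290 3.141592653589793 [462.38 231.53 290.  ] [ 0.32  0.23 -0.17  1.17  0.    1.72]
1.019 153 0 [ 430.2  -154.58  153.  ] [-0.51  0.23 -0.54  0.8   0.   -2.63]
1.019 153 3.141592653589793 [ 430.
[... 173 characters left out ...]
54.58  290.  ] [-0.51  0.12 -0.31  1.14  0.    0.51]
0.5 153 0 [ 460.09 -220.02  153.  ] [-0.59  0.32 -0.41  0.83  0.    3.05]
0.5 153 3.141592653589793 [ 460.09 -220.02  153.  ] [-0.59  0.32 -0.41  0.83  0.   -0.09]
0.5 290 0 [ 460.09 -220.02  290.  ] [-0.59  0.22 -0.19  1.17  0.    3.05]
0.5 290 3.141592653589793 [ 460.09 -220.02  290.  ] [-0.59  0.22 -0.19  1.17  0.   -0.09]
0 153 0 [ 516.03 -261.05  153.  ] [-0.6   0.44 -0.23  0.9   0.    2.54]
0 153 3.141592653589793 [ 516.03 -261.05  153.  ] [-0.6   0.44 -0.23  0.9   0.   -0.6 ]
0 290 0 [ 516.03 -261.05  290.  ] [-0.6   0.35 -0.01  1.21  0.    2.54]
0 290 3.141592653589793 [ 516.03 -261.05  290.  ] [-0.6   0.35 -0.01  1.21  0.   -0.6 ]
```

Run:
```python
from h import *
np.set_printoptions(precision=2,suppress=True)
o=lambda D,q:[np.pi,0,D["yaw"]-q+np.pi]
bot.move_ptp(hp(S,0,300),o(S,0)); bot.grip(0.7,50)
print(bot.get_state()["t"],bot.get_state()["tcp_pos"])
hit=bot.movel(hp(S,0,154),max_speed=120,threshold=8)
print("hit",hit)
if not hit: print(bot.grip(0.0,50))
s=bot.get_state();print(s["t"],s["tcp_pos"],s["contact_force"],s["opening"])
for n in("side","top"): cv2.imwrite(f"pics/{n}1.png",imaging.capture(n))
im=cv2.imread("pics/top1.png");im2=cv2.imread("pics/side1.png")
cv2.imwrite("pics/c1.png",np.hstack([cv2.resize(im[130:290,180:340],(400,400)),cv2.resize(im2[150:310,280:440],(400,400))]))
```

```text
2.4417 [528.46  81.69 299.95]
hit False
False
4.3083 [529.13  83.83 154.49] [-0.04  6.81  0.6 ] 0.12405232786903539
```

View pics/c1.png

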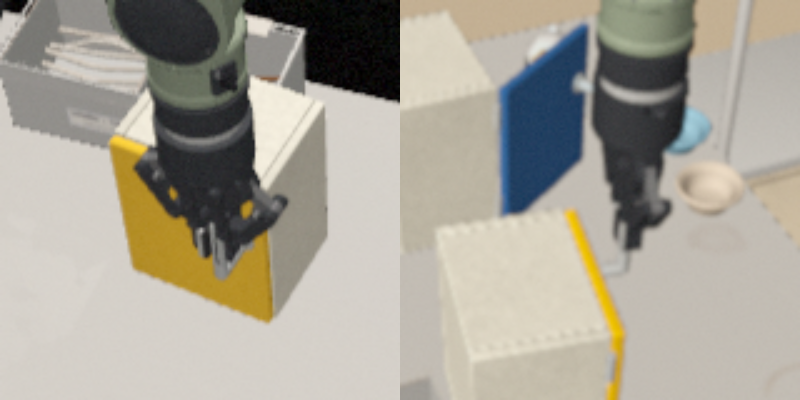

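The fingers hold the yellow peg: opening 0.12, which is about 11 mm, with a gap visible around the stem at (222,262). The arm was pulled 2 mm towards +y, so I'll shift the model by that and pull the arc.

```bash
sed -i 's/599.5,202.3/599.8,205.0/' h.py
python3 - <<'E'
from h import *
np.set_printoptions(precision=2,suppress=True)
o=lambda D,q:[np.pi,0,D["yaw"]-q+np.pi]
for q in np.r_[0.06,.12,.2,.35:1.31:.15]:
    bot.movel(hp(S,q,154),o(S,q),max_speed=60)
    s=bot.get_state();print(round(q,2),round(s["t"],2),s["tcp_pos"]-hp(S,q,154),s["contact_force"],round(s["opening"],3))
for n in("side","top"): cv2.imwrite(f"pics/{n}2.png",imaging.capture(n))
im=cv2.imread("pics/top2.png");im2=cv2.imread("pics/side2.png")
cv2.imwrite("pics/c2.png",np.hstack([cv2.resize(im[130:290,180:340],(400,400)),cv2.resize(im2[190:350,280:440],(400,400))]))
E
```

```text
0.06 4.72 [ 0.29 -0.13  0.44] [-0.47 -1.37  3.32] 0.121
0.12 5.02 [-0.93  0.83  0.4 ] [-3.67  1.87  7.03] 0.123
0.2 5.35 [0.36 0.05 0.5 ] [-1.1  -0.31  5.32] 0.126
0.35 5.85 [0.51 0.06 0.46] [-0.7   0.3   5.27] 0.123
0.5 6.35 [0.63 0.1  0.45] [-0.11  0.06  6.45] 0.119
0.65 6.85 [0.74 0.19 0.46] [0.01 0.22 6.55] 0.121
0.8 7.35 [0.84 0.25 0.46] [-0.43  0.61  7.28] 0.126
0.95 7.85 [0.9  0.27 0.46] [-1.05  1.46  6.75] 0.126
1.1 8.35 [0.96 0.32 0.45] [ 0.3  -0.31  5.96] 0.124
1.25 8.85 [1.04 0.33 0.46] [0.64 0.38 6.47] 0.122
```

View pics/c2.png

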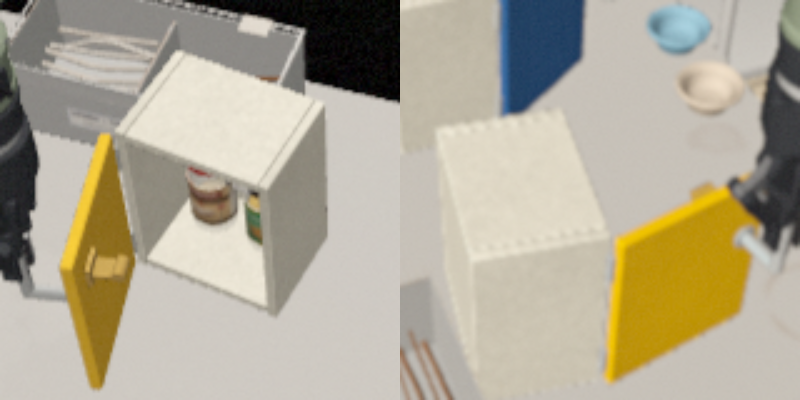

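The yellow door stands wide open, with its free edge at (80,260) in the crop and the jars visible. I'll release it straight up and grip the blue handle.

```bash
sed -i 's/568.4,-131.0/568.8,-129.3/' h.py
python3 - <<'E'
from h import *
np.set_printoptions(precision=2,suppress=True)
o=lambda D,q:[np.pi,0,D["yaw"]-q+np.pi]
bot.grip(0.6,50)
bot.movel(hp(S,1.25,300),max_speed=120)
q0=1.019
bot.move_ptp(hp(T,q0,300),o(T,q0))
hit=bot.movel(hp(T,q0,154),max_speed=120,threshold=8)
print("hit",hit)
if not hit: bot.grip(0.0,50)
s=bot.get_state();print(s["t"],s["tcp_pos"]-hp(T,q0,154),s["contact_force"],s["opening"])
for n in("side","top"): cv2.imwrite(f"pics/{n}3.png",imaging.capture(n))
im=cv2.imread("pics/top3.png");im2=cv2.imread("pics/side3.png")
cv2.imwrite("pics/c3.png",np.hstack([cv2.resize(im[140:340,210:470],(520,400)),cv2.resize(im2[120:320,300:440],(280,400))]))
E
```

```text
hit False
14.0333 [ 1.97 -0.16  0.61] [ 5.71  1.07 -1.78] 0.12264948988796774
```

View pics/c3.png

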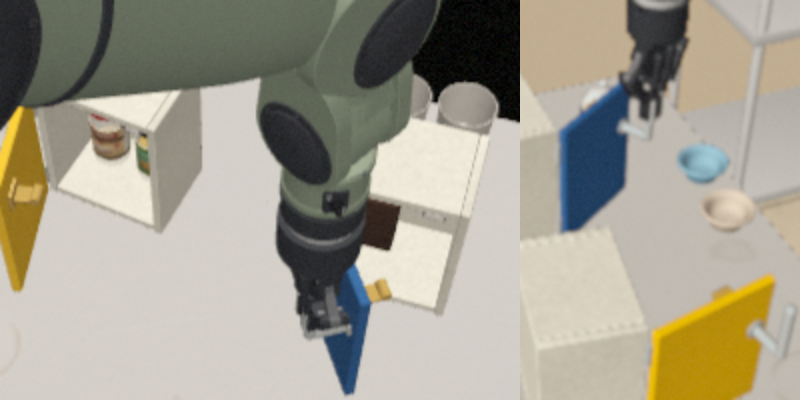

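The blue peg is gripped (opening 0.12, fingers around it at (318,318)), and the yellow door is still open. Next I'll close the blue door along its arc.

```bash
sed -i 's/568.8,-129.3/571.0,-129.3/' h.py
python3 - <<'E'
from h import *
np.set_printoptions(precision=2,suppress=True)
o=lambda D,q:[np.pi,0,D["yaw"]-q+np.pi]
for q in [.9,.75,.6,.45,.3,.2,.14,.1,.06,.03,.01]:
    bot.movel(hp(T,q,154),o(T,q),max_speed=60)
    s=bot.get_state();print(q,round(s["t"],2),s["tcp_pos"]-hp(T,q,154),s["contact_force"],round(s["opening"],3))
bot.grip(0.5,50)
s=bot.get_state();print(s["tcp_pos"],s["contact_force"])
bot.movel(hp(T,0.01,320),max_speed=120)
bot.move_ptp([350,40,360],o(T,0)); bot.dwell(.5)
for n in("side","top"): cv2.imwrite(f"pics/{n}4.png",imaging.capture(n))
print(bot.get_state()["t"])
im=cv2.imread("pics/top4.png");im2=cv2.imread("pics/side4.png")
cv2.imwrite("pics/c4.png",np.hstack([cv2.resize(im[140:340,210:470],(520,400)),cv2.resize(im2[120:320,240:380],(280,400))]))
E
```

```text
0.9 14.57 [ 0.07 -0.54  0.58] [-1.98 -0.79  4.59] 0.122
0.75 15.07 [ 0.22 -0.29  0.56] [ 0.09 -0.73  5.7 ] 0.127
0.6 15.57 [ 0.35 -0.07  0.57] [-0.7  -1.4   5.77] 0.127
0.45 16.07 [0.46 0.09 0.57] [ 0.57 -0.3   5.26] 0.119
0.3 16.57 [0.47 0.22 0.55] [-0.26  0.05  5.58] 0.124
0.2 16.96 [0.49 0.33 0.55] [0.99 0.57 7.11] 0.125
0.14 17.25 [-0.41  0.81  0.47] [-2.13  2.86  9.63] 0.125
0.1 17.5 [0.17 0.52 0.51] [ 0.02 -0.03  6.18] 0.123
0.06 17.75 [1.2  0.12 0.58] [ 4.98 -1.07  4.51] 0.125
0.03 18.0 [0.83 0.31 0.59] [4.15 0.05 4.97] 0.123
0.01 18.25 [-1.16  1.08  0.53] [-2.64  2.43 11.3 ] 0.124
[ 516.79 -258.52  153.39] [-0.06  0.81  0.23]
22.0917
```

View pics/c4.png

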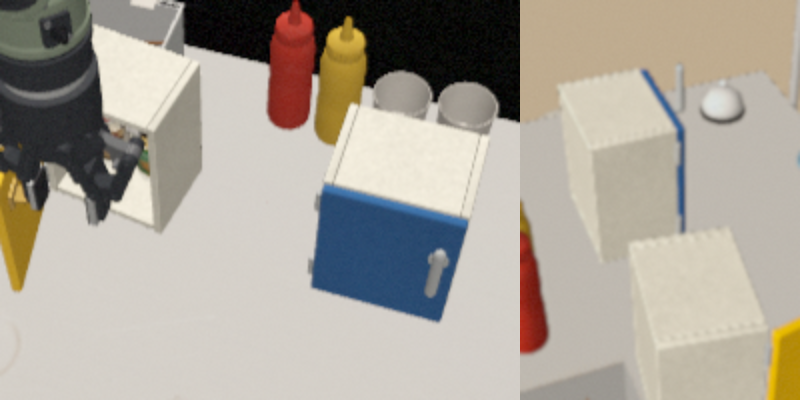

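The blue door sits flush against its cupboard in both views, and its handle top is at about (429,268) in the top image. Before handing in, I'll check both door angles by casting the handle pixels.

Run:
```python
from h import *
np.set_printoptions(precision=1,suppress=True)
im=cv2.imread("pics/top4.png");im2=cv2.imread("pics/side4.png")
# blue door top edge vs cupboard front: fit line to upper border of blue mask, at z=190
hsv=cv2.cvtColor(im,cv2.COLOR_BGR2HSV); m=cv2.inRange(hsv,(100,130,50),(125,255,255))
m[:,:360]=0; m[:220]=0
ys,xs=np.nonzero(m); pts=[]
for x in range(xs.min()+6,xs.max()-6): pts.append(onz("top",(x,ys[xs==x].min()),190)[:2])
pts=np.array(pts); k=np.polyfit(pts[:,1],pts[:,0],1)
print("blue top edge angle rel. +y:",np.arctan(k[0]), "(cupboard yaw 0.001 => -yaw)", len(pts))
h=onz("top",(429,268),195); print("tea handle",h,"shut model",hp(T,0,195))
cv2.imwrite("pics/c5.png",cv2.resize(im2[150:360,240:480],(700,612))[:600])
```

```text
blue top edge angle rel. +y: 0.001924923351770841 (cupboard yaw 0.001 => -yaw) 64
tea handle [ 511.9 -257.5  195. ] shut model [np.float64(518.6300262283312), np.float64(-259.35243499125545), 195]
```

View pics/c5.png

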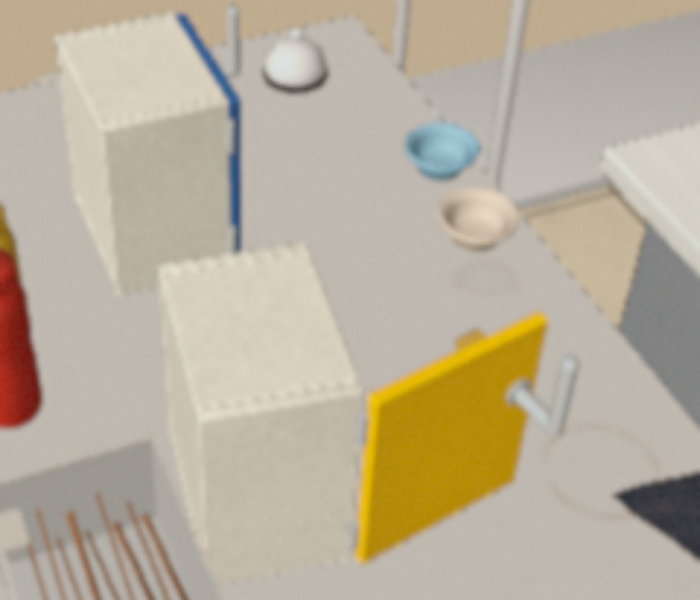

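Run:
```python
from h import *
# handle tops (z 195): side view yellow; triangulated blue (top, side)
p=onz("side",(435.4,274.1),195); a=np.arctan2(*(p[:2]-S["h"])[::-1]); print("spice",p,(a0+S["yaw"]-a)%(2*np.pi))
p=onz("top",(430,265.5),195);print("tea top",p);p=onz("side",(319.8,153),195);print("tea side",p)
a=np.arctan2(*(p[:2]-T["h"])[::-1]);print("tea angle",a0+T["yaw"]-a)
bot.sign_off()
```

```text
spice [465.21062923 236.50897981 195.        ] 1.2699489219384006
tea top [ 518.1626028  -258.17375333  195.        ]
tea side [ 518.58079147 -250.41752737  195.        ]
tea angle 0.025637920375841894
the job is handed in; nothing more can be done
```

I pulled the yellow spice door through its catch and left it wide open. Then I closed the blue tea door by its handle until the catch drew it in, and handed the job in at about 22 s, with the gripper in free air. The hand-in reports no verdict, so these are my own last checks:

- **Yellow door:** the side camera puts it at about 1.27 rad (73°). That matches the 1.25 rad I moved it to and is well over the 0.95 rad limit.
- **Blue door:** it looks flush with its cupboard in both views. Its top edge is within about 0.003 rad of the cupboard's measured front. During closing, the force first resisted, then pulled the door in below about 0.1 rad, which fits the catch snapping.
- **Checks that disagreed:** my readings of the blue handle's position differed by several millimetres. My first rough one was 7 mm short of shut. A more careful one in the top view matched shut to about 1 mm, but the side view was about 9 mm off sideways and alone gives 0.026 rad. That is still inside the 0.035 rad limit, and I put the spread down to pixel-reading and calibration error.

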